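Heft the tins and hold up the fullest

TASK

Pull the tray right out from under the counter shelf by its steel knob and leave it out. Its three tins look alike, so heft them: stand the two lighter ones upright in the yellow crate (set them down, do not drop them) and finish with the heaviest in the gripper, held up still and upright, its base at least 15 cm above the worktop and clear of everything. Do not disturb the bottles, cans, cup or opener.

Things in the scene. Friction and masses are not known exactly. Their poses are not given: they have to be found in the camera images.
- riser: oak counter shelf, fixed: top board 260 x 400 mm, 18 mm thick, its top 170 mm and underside 152 mm above the worktop, on two side panels, with a back; open at the front (its -x side). Origin on the worktop below the middle of its front edge, x pointing to its back.
- tray (a joint): how far the pull-out tray is drawn, m: 0 pushed in (start), 0.15 at its end stop; right out means 0.13 or more. It slides along -x of riser against 2.5 N of friction (damping 6 N per m/s) and stays where it is left.
- tray_knob (a point): middle of the tray's steel knob: round head 30 mm in diameter, 30 mm long, axis along the tray's x, 45 mm above the worktop, 47 mm in front of the front board (top edge 68 mm above the worktop). Moves with the tray; frame of the tray: x from the knob into the tray, y across. Can be gripped across y from above.
- tray_floor (a point): point on the tray's floor, 15 mm above the worktop, under the middle place of the row of tins; 122 mm behind the knob point along the tray's x; moves with the tray. Tray 348 mm wide, walls 7 mm, their tops 42 mm above the worktop. Pushed in, the tins stand under the shelf's top board; right out, in the open some 95 mm in front of it.
- crate: yellow plastic crate, fixed, open at the top, 340 mm (its x) x 220 mm (its y), 95 mm high, walls and floor 5 mm (a 10 mm lip outside the rim); origin at the centre of its underside. Empty at the start; room for three tins in a row along its x.
- tin_a: one of three alike closed aluminium tins, green band, press-on lid: upright cylinder 62 mm in diameter (lid edge 63), 110 mm tall, origin at the centre of its underside. They start in a row across the tray, about 112 mm apart, in random order. Contents fixed; 0.10 to 0.48 kg each, the heaviest at least 0.13 kg above the others. The letter says nothing about weight.
- tin_b: one of three alike closed aluminium tins, green band, press-on lid: upright cylinder 62 mm in diameter (lid edge 63), 110 mm tall, origin at the centre of its underside. They start in a row across the tray, about 112 mm apart, in random order. Contents fixed; 0.10 to 0.48 kg each, the heaviest at least 0.13 kg above the others. The letter says nothing about weight.
- tin_c: one of three alike closed aluminium tins, green band, press-on lid: upright cylinder 62 mm in diameter (lid edge 63), 110 mm tall, origin at the centre of its underside. They start in a row across the tray, about 112 mm apart, in random order. Contents fixed; 0.10 to 0.48 kg each, the heaviest at least 0.13 kg above the others. The letter says nothing about weight.
- bottle_1: an empty brown glass bottle standing on the worktop to the right, 61 mm in diameter, 228 mm tall, origin at the centre of its underside; leave it alone.
- bottle_2: an empty brown glass bottle standing on the worktop to the right, 61 mm in diameter, 228 mm tall, origin at the centre of its underside; leave it alone.
- can_low: the lower empty aluminium can, 66 mm in diameter, 115 mm tall, origin at the centre of its underside; two are stacked on the worktop left of the crate; leave it alone.
- can_top: the upper empty aluminium can, 66 mm in diameter, 115 mm tall, origin at the centre of its underside; two are stacked on the worktop left of the crate; leave it alone.
- cup: white ceramic mug, 80 mm across its rim, 75 mm tall, standing on top of the counter shelf; origin at the centre of its underside; leave it alone.
- opener: steel bottle opener, about 130 mm long, 46 mm across its ring head, 6 mm thick, lying on top of the counter shelf; origin on its underside near the middle, x towards the ring; leave it alone.

How it is judged:
On the way, in this order (a step that is already met when the one before it is completed fails the run):
1. the tray is right out (at least 130 mm), with all three tins upright on it (value of joint tray above 0.13 m and angle between each of tin_a, tin_b, tin_c's own z axis and vertical below 0.2 rad), for 0.2 s.
2. the two lighter tins stand upright in the crate, let go (((x of tin_b in the frame of crate between -0.145 and 0.145 m and y of tin_b in the frame of crate between -0.085 and 0.085 m and z of each of tin_b, tin_c in the frame of crate below 0.015 m and angle between each of tin_b, tin_c's own z axis and vertical below 0.15 rad and linear speed of each of tin_b, tin_c below 0.03 m/s and contact force between each of tin_b, tin_c and the fingers below 0.1 N and contact force between each of tin_b, tin_c and crate below 2.9 N and x of tin_c in the frame of crate between -0.145 and 0.145 m and y of tin_c in the frame of crate between -0.085 and 0.085 m) or (x of tin_a in the frame of crate between -0.145 and 0.145 m and y of tin_a in the frame of crate between -0.085 and 0.085 m and z of each of tin_a, tin_c in the frame of crate below 0.015 m and angle between each of tin_a, tin_c's own z axis and vertical below 0.15 rad and linear speed of each of tin_a, tin_c below 0.03 m/s and contact force between each of tin_a, tin_c and the fingers below 0.1 N and contact force between each of tin_a, tin_c and crate below 2.9 N and x of tin_c in the frame of crate between -0.145 and 0.145 m and y of tin_c in the frame of crate between -0.085 and 0.085 m) or (x of tin_a in the frame of crate between -0.145 and 0.145 m and y of tin_a in the frame of crate between -0.085 and 0.085 m and z of each of tin_a, tin_b in the frame of crate below 0.015 m and angle between each of tin_a, tin_b's own z axis and vertical below 0.15 rad and linear speed of each of tin_a, tin_b below 0.03 m/s and contact force between each of tin_a, tin_b and the fingers below 0.1 N and contact force between each of tin_a, tin_b and crate below 2.9 N and x of tin_b in the frame of crate between -0.145 and 0.145 m and y of tin_b in the frame of crate between -0.085 and 0.085 m))), for 0.2 s.
At the end, for the whole second after the job is handed in: Tray still out (110 mm or more); the two lighter tins upright (0.15 rad), at rest on the crate's floor, untouched by the fingers; the heaviest in the fingers, still, upright (0.25 rad), its base 150 mm or more above the worktop, touching nothing else (value of joint tray above 0.11 m and (((x of tin_b in the frame of crate between -0.145 and 0.145 m and y of tin_b in the frame of crate between -0.085 and 0.085 m and z of each of tin_b, tin_c in the frame of crate below 0.015 m and angle between each of tin_b, tin_c's own z axis and vertical below 0.15 rad and linear speed of each of tin_b, tin_c below 0.03 m/s and contact force between each of tin_b, tin_c and the fingers below 0.1 N and contact force between each of tin_b, tin_c and crate below 2.9 N and x of tin_c in the frame of crate between -0.145 and 0.145 m and y of tin_c in the frame of crate between -0.085 and 0.085 m) and (height (world z) of tin_a above 0.15 m and angle between tin_a's own z axis and vertical below 0.25 rad and linear speed of tin_a below 0.05 m/s and contact force between tin_a and the fingers above 1 N and contact force between tin_a and riser below 0.1 N and contact force between tin_a and crate below 0.1 N and contact force between tin_a and tin_b below 0.1 N and contact force between tin_a and tin_c below 0.1 N and contact force between tin_a and bottle_1 below 0.1 N and contact force between tin_a and bottle_2 below 0.1 N and contact force between tin_a and can_low below 0.1 N and contact force between tin_a and can_top below 0.1 N and contact force between tin_a and cup below 0.1 N and contact force between tin_a and opener below 0.1 N)) or ((x of tin_a in the frame of crate between -0.145 and 0.145 m and y of tin_a in the frame of crate between -0.085 and 0.085 m and z of each of tin_a, tin_c in the frame of crate below 0.015 m and angle between each of tin_a, tin_c's own z axis and vertical below 0.15 rad and linear speed of each of tin_a, tin_c below 0.03 m/s and contact force between each of tin_a, tin_c and the fingers below 0.1 N and contact force between each of tin_a, tin_c and crate below 2.9 N and x of tin_c in the frame of crate between -0.145 and 0.145 m and y of tin_c in the frame of crate between -0.085 and 0.085 m) and (height (world z) of tin_b above 0.15 m and angle between tin_b's own z axis and vertical below 0.25 rad and linear speed of tin_b below 0.05 m/s and contact force between tin_b and the fingers above 1 N and contact force between tin_b and riser below 0.1 N and contact force between tin_b and crate below 0.1 N and contact force between tin_b and tin_a below 0.1 N and contact force between tin_b and tin_c below 0.1 N and contact force between tin_b and bottle_1 below 0.1 N and contact force between tin_b and bottle_2 below 0.1 N and contact force between tin_b and can_low below 0.1 N and contact force between tin_b and can_top below 0.1 N and contact force between tin_b and cup below 0.1 N and contact force between tin_b and opener below 0.1 N)) or ((x of tin_a in the frame of crate between -0.145 and 0.145 m and y of tin_a in the frame of crate between -0.085 and 0.085 m and z of each of tin_a, tin_b in the frame of crate below 0.015 m and angle between each of tin_a, tin_b's own z axis and vertical below 0.15 rad and linear speed of each of tin_a, tin_b below 0.03 m/s and contact force between each of tin_a, tin_b and the fingers below 0.1 N and contact force between each of tin_a, tin_b and crate below 2.9 N and x of tin_b in the frame of crate between -0.145 and 0.145 m and y of tin_b in the frame of crate between -0.085 and 0.085 m) and (height (world z) of tin_c above 0.15 m and angle between tin_c's own z axis and vertical below 0.25 rad and linear speed of tin_c below 0.05 m/s and contact force between tin_c and the fingers above 1 N and contact force between tin_c and riser below 0.1 N and contact force between tin_c and crate below 0.1 N and contact force between tin_c and tin_a below 0.1 N and contact force between tin_c and tin_b below 0.1 N and contact force between tin_c and bottle_1 below 0.1 N and contact force between tin_c and bottle_2 below 0.1 N and contact force between tin_c and can_low below 0.1 N and contact force between tin_c and can_top below 0.1 N and contact force between tin_c and cup below 0.1 N and contact force between tin_c and opener below 0.1 N)))); the arm keeps its last pose, push and grip.
It fails at once if a bottle, can, the cup or the opener is disturbed (moved more than 30 mm) (distance of any of bottle_1, bottle_2, can_low, can_top, cup, opener from where it was at the start of the episode above 0.03 m).
It fails at once if a tin is dropped (falls freely faster than 0.8 m/s) ((linear speed of tin_a above 0.8 m/s and contact force between tin_a and the fingers below 0.05 N) or (linear speed of tin_b above 0.8 m/s and contact force between tin_b and the fingers below 0.05 N) or (linear speed of tin_c above 0.8 m/s and contact force between tin_c and the fingers below 0.05 N)).
It also fails if it takes over 72 s, if anything falls off the work surface, if the arm or the gripper's body presses on something with over 40 N, if the wrist force passes 120 N, or if a joint passes its speed limit or range.

ROBOT

A 6-joint arm with a two-finger parallel gripper is mounted at the origin on the work surface. World frame = base frame: x ahead of the robot, y to its left, z up, the work surface at z = 0. Lengths are in m, angles in rad, forces in N, time in s.
With the tool pointing down it reaches from about 0.275 to 0.825 m from the base axis. Payload 4.9 kg.
Tool frame: the origin (TCP) lies midway between the tips of the shut fingers; the grasp point (between the pads) lies 19 mm behind it (grip_point_offset is the distance from the TCP to the grasp point, in m); z points along the fingers, y is the line along which they close (so a half turn about z gives the same grasp; the last joint's range is limited). The gripper opens to 85 mm and grips with 20 to 120 N. Pads are 22 mm wide; open, the fingers measure 114 mm over their backs; the gripper's body (76 mm by 85 mm) begins 54 mm behind the grasp point. The pads swing forward as they close: fully open they stand 13 mm farther back than shut.
Start: joints at [-1.436, 0.326, -0.193, 1.052, 0, 1.437], TCP at [0.146, -0.53, 0.231] pointing down, gripper open.
Joint ranges: [-2.65, 2.65], [-0.97, 1.79], [-1.3, 1.35], [-1.93, 2.1], [-1.47, 1.37], [-3.14, 3.14]. Speed limits (rad/s): [2.57, 2.57, 3.14, 3.14, 3.14, 3.14].

INTERFACE

Orientations are given as a rotation vector (axis times angle).
In Python, from cell import * gives the robot as it stands. Calls block until the motion is done:
- movep(position, orientation): joint-space move of the TCP to a pose.
- move_l(position, velocity=0.15, rot=None, until_force=None): straight line of the TCP; rot=None keeps the orientation; velocity is the mean speed in m/s. With until_force (N) it stops when the force on the tool has changed by that much, and returns True; else False.
- set_joints(angles): joint-space move.
- let_go() and grab(newtons=None): open the fingers fully, or close them until they stop; newtons is the grip in N (None keeps the last).
- sleep(seconds).
- ik(position, orientation): joint angles nearest the present ones, or None.
- get_state(): the state.
- grab_frame(name): name is "scene" or "top" or "wrist"; returns a dict with "img" (480x640x3 uint8, red, green, blue), "fx", "fy", "cx", "cy" (pixels), "k1" (the pictures are not rectified: a ray, as slopes to the right and down, at radius r is drawn at 1 + k1 r^2 times it, then the intrinsics apply), "cam_to_world" (4x4, takes a point from camera to world coordinates); the wrist camera has in their place "T_tool_cam" (4x4, takes a point from camera to tool coordinates, whose origin is the TCP and whose axes are the flange's). Camera axes: x right, y down, z forward; pixel columns grow to the right and rows downward; lengths in m; the calibration is good to about 2 mm. A picture is of the moment at which its call begins: read the wrist's pose just before it. There is no depth.
A pose or a line that the arm cannot do raises MotionError and nothing moves.
- sign_off(): hands the job in; it is judged then, once.
Trained networks look in the newest picture that a camera, given by its name, has taken for a name from the list of things; names that differ only in an ending like _2 or _b are one class to them, and where a whole thing is asked for, a point or a joint stands for the part that bears it (a point fixed in the world has none). Each returns a list of dicts, best first, with "score" (0 to 1); they miss things now and then, are a little off and sometimes report something else, mostly with a low value. They report only what shows in the picture. A call takes as long as a camera call.
- spot_in(camera, name): "centre" ([column, row] in pixels, amid what is visible of it).
- silhouettes(camera, name): "mask" (480x640 bool, what is visible of it) and "centre" ([column, row] in pixels, amid what is visible of it).
- tip_of(camera, name): "centre" ([column, row] in pixels: a listed point, or the origin of a listed thing).
The state is a dict: "clock": time; "q": joint angles; "joint_velocities": joint speeds; "tau": joint torques, N m; "position": TCP position; "eef_rot": TCP orientation; "contact_force": force on the tool from outside, world axes, zero at the start; "wrist_torque": the same for the moment, N m; "finger_gap": opening from 0.0 (shut) to 1.0 (fully open); "grasp_force": force on a finger pad.
Only numpy, scipy, OpenCV 4.12 (cv2) and the standard library are available. Lean on these libraries where they do the work, as an engineer would, in place of code of your own. Each camera call takes 0.05 s, during which the arm holds its last target. There are 200 camera calls.

## Working session

There is one attempt and no reset: what is moved stays moved. The work goes in short steps, each a Python script; the robot and the scene stay as the last script left them, time stands still between calls to the robot, and variables do not carry over. Pictures are saved under pics/ and viewed, at most 10 in all, crops included, and the job is handed in when it is done.

```bash
ls; mkdir -p pics; python3 - <<'E'
from cell import *
import cv2
s=get_state();print({k:s[k] for k in("clock","position","eef_rot","contact_force","finger_gap")})
ims=[]
for c in("scene","top"):
    f=grab_frame(c);ims.append(f["img"]);print(c,f["fx"],f["cx"],f["cy"],f["k1"],f["cam_to_world"].round(3).tolist() if hasattr(f["cam_to_world"],"round") else f["cam_to_world"])
    for n in("tray_knob","tray_floor","crate","riser","tin_a","bottle_1","can_low","can_top","cup"):
        print(c,n,[(round(d["score"],2),[round(float(v)) for v in d["centre"]]) for d in tip_of(c,n)][:4])
    cv2.imwrite(f"pics/{c}.png",ims[-1][:,:,::-1])
E
```

```text
pics
{'clock': 0.0, 'position': array([ 0.14599108, -0.52967023,  0.23051705]), 'eef_rot': array([-3.11157105e+00, -4.20769087e-01,  5.57937785e-05]), 'contact_force': array([0.66973153, 0.3350756 , 0.2232253 ]), 'finger_gap': 1.001882340127677}
scene 464.4551389188067 318.131846666387 239.96722121133158 -0.1030760918151002 [[-0.528, -0.707, 0.471, -0.024], [-0.849, 0.439, -0.294, 0.369], [0.001, -0.555, -0.832, 1.18], [0.0, 0.0, 0.0, 1.0]]
scene tray_knob [(0.87, [346, 226]), (0.49, [232, 339])]
scene tray_floor [(0.74, [332, 207])]
scene crate [(0.66, [231, 336])]
scene riser [(0.73, [335, 217])]
scene tin_a [(0.7, [361, 192]), (0.66, [332, 206]), (0.63, [300, 217])]
scene bottle_1 [(0.86, [434, 185])]
scene can_low [(0.56, [167, 383])]
scene can_top [(0.81, [153, 366])]
scene cup [(0.76, [299, 186])]
top 553.8498894627666 316.0582216992001 237.66422657055804 -0.12465081929642981 [[0.069, -0.974, 0.214, 0.25], [-0.998, -0.067, 0.017, -0.003], [-0.003, -0.215, -0.977, 1.751], [0.0, 0.0, 0.0, 1.0]]
top tray_knob [(0.57, [368, 244])]
top tray_floor [(0.58, [373, 207])]
top crate [(0.62, [221, 271])]
top riser [(0.66, [342, 192]), (0.57, [372, 226])]
top tin_a [(0.59, [411, 213]), (0.55, [373, 212]), (0.46, [338, 207])]
top bottle_1 [(0.78, [498, 291])]
top can_low [(0.63, [160, 273])]
top can_top [(0.89, [146, 266])]
top cup [(0.89, [340, 189])]
```

View pics/scene.png

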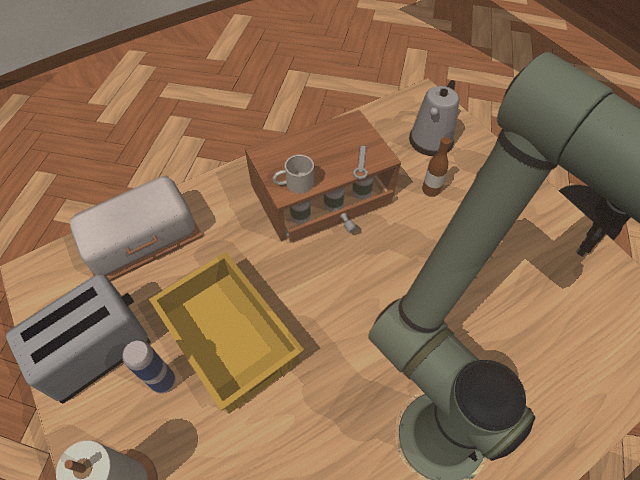

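View pics/top.png

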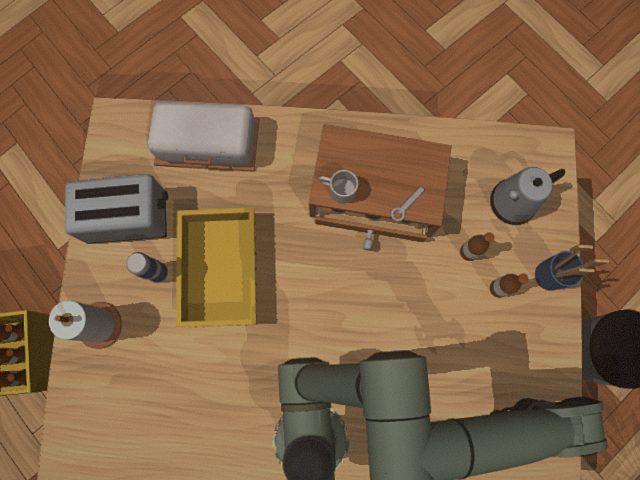

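```bash
cat > h.py <<'E'
from cell import *
import numpy as np, cv2
from scipy.spatial.transform import Rotation as R
def ray(f,px,T=None):
    T=np.array(f["cam_to_world"] if T is None else T)
    K=np.array([[f["fx"],0,f["cx"]],[0,f["fy"],f["cy"]],[0,0,1]])
    u=cv2.undistortPoints(np.array([[px]],float),K,np.array([f["k1"],0,0,0.]))[0,0]
    d=T[:3,:3]@[u[0],u[1],1]; return T[:3,3],d
def at(f,px,z,T=None):
    o,d=ray(f,px,T); return o+d*(z-o[2])/d[2]
def down(yaw):
    "tool down, finger-closing axis y at angle yaw (mod pi) from world x"
    c=[R.from_matrix(np.array([[np.sin(y),np.cos(y),0],[-np.cos(y),np.sin(y),0],[0,0,-1]])) for y in (yaw,yaw+np.pi)]
    cur=R.from_rotvec(get_state()["eef_rot"])
    return min(c,key=lambda r:(r*cur.inv()).magnitude()).as_rotvec()
E
python3 - <<'E'
from h import *
H=dict(tray_knob=.045,tray_floor=.015,crate=0,riser=0,tin_a=.015,bottle_1=0,can_low=0,can_top=.115,cup=.17,opener=.17)
for c in("scene","top"):
    f=grab_frame(c)
    for n in H:
        print(c,n,[(round(d["score"],2),at(f,d["centre"],H[n])[:2].round(3).tolist()) for d in tip_of(c,n)][:3])
    m=silhouettes(c,"crate")
    if m:
        k=m[0]["mask"].astype(np.uint8);ct=max(cv2.findContours(k,0,2)[0],key=cv2.contourArea)
        b=cv2.boxPoints(cv2.minAreaRect(np.array([at(f,p[0],.095)[:2] for p in ct],np.float32)))
        print(c,"rim box",b.round(3).tolist())
E
```

```text
scene tray_knob [(0.73, [0.611, -0.13])]
scene tray_floor [(0.83, [0.727, -0.155])]
scene crate [(0.78, [0.499, 0.321])]
scene riser [(0.55, [0.684, -0.141]), (0.18, [0.752, -0.035])]
scene tin_a [(0.94, [0.741, -0.151]), (0.91, [0.745, -0.037]), (0.8, [0.716, -0.251])]
scene bottle_1 [(0.87, [0.621, -0.479]), (0.74, [0.501, 0.323])]
scene can_low []
scene can_top [(0.67, [0.474, 0.523])]
scene cup [(0.61, [0.741, -0.04])]
scene opener [(0.56, [0.717, -0.25])]
scene rim box [[0.28999999165534973, 0.42500001192092896], [0.3140000104904175, 0.18299999833106995], [0.6970000267028809, 0.22100000083446503], [0.6729999780654907, 0.46299999952316284]]
top tray_knob [(0.58, [0.613, -0.152])]
top tray_floor [(0.79, [0.73, -0.152])]
top crate [(0.7, [0.5, 0.319]), (0.49, [0.507, -0.57]), (0.47, [0.497, 0.566])]
top riser [(0.59, [0.682, -0.136]), (0.41, [0.719, -0.153])]
top tin_a [(0.55, [0.719, -0.147]), (0.42, [0.741, -0.039]), (0.35, [0.732, -0.27])]
top bottle_1 [(0.74, [0.505, -0.565]), (0.72, [0.618, -0.466])]
top can_low [(0.7, [0.487, 0.527])]
top can_top [(0.93, [0.481, 0.538])]
top cup [(0.8, [0.744, -0.043])]
top opener [(0.8, [0.702, -0.231])]
top rim box [[0.31299999356269836, 0.42899999022483826], [0.3370000123977661, 0.18299999833106995], [0.6990000009536743, 0.21899999678134918], [0.675000011920929, 0.4650000035762787]]
```

The pictures show the shelf right of centre with the knob at (347,226) in scene and (369,243) in top. The yellow crate is at (225,335) in scene, with the stacked cans left of it and the bottles on the far right. The shelf yaw is about -7.7° and the crate yaw about +5.7°. Next is a closer look at the knob.

```bash
python3 - <<'E'
from h import *
t=np.deg2rad(-7.7)
movep([0.54,-0.13,0.26],down(t+np.pi/2))
s=get_state();T0=np.eye(4);T0[:3,:3]=R.from_rotvec(s["eef_rot"]).as_matrix();T0[:3,3]=s["position"]
f=grab_frame("wrist");T=T0@np.array(f["T_tool_cam"])
print(s["clock"],s["position"],s["q"],np.array(f["T_tool_cam"]).round(3).tolist())
for n,z in(("tray_knob",.045),("tray_floor",.015),("tin_a",.015)):
    print(n,[(round(d["score"],2),np.round(d["centre"]),at(f,d["centre"],z,T).round(3)) for d in tip_of("wrist",n)])
for d in silhouettes("wrist","tray")[:1]: print(d["centre"])
cv2.imwrite("pics/w1.png",f["img"][:,:,::-1])
E
```

```text
Traceback (most recent call last):
  File "h.py", line 13, in down
    c=[R.from_matrix(np.array([[np.sin(y),np.cos(y),0],[-np.cos(y),np.sin(y),0],[0,0,-1]])) for y in (yaw,yaw+np.pi)]
       ~~~~~~~~~~~~~^^^^^^^^^^^^^^^^^^^^^^^^^^^^^^^^^^^^^^^^^^^^^^^^^^^^^^^^^^^^^^^^^^^^^^^
  File "scipy/spatial/transform/_rotation.pyx", line 1143, in scipy.spatial.transform._rotation.Rotation.from_matrix
ValueError: Non-positive determinant (left-handed or null coordinate frame) in rotation matrix 0: [[ 0.9909832   0.13398619  0.        ]
 [-0.13398619  0.9909832   0.        ]
 [ 0.          0.         -1.        ]].
```

```bash
sed -i 's/\[\[np.sin(y),np.cos(y),0\],\[-np.cos(y),np.sin(y),0\]/[[-np.sin(y),np.cos(y),0],[np.cos(y),np.sin(y),0]/' h.py; cat > look.py <<'E'
from h import *
def wrist(png=None):
    s=get_state();T0=np.eye(4);T0[:3,:3]=R.from_rotvec(s["eef_rot"]).as_matrix();T0[:3,3]=s["position"]
    f=grab_frame("wrist")
    if png: cv2.imwrite(png,f["img"][:,:,::-1])
    return f,T0@np.array(f["T_tool_cam"])
E
python3 - <<'E'
from look import *
t=np.deg2rad(-7.7)
p=[0.54,-0.13,0.26]
for a in(t+np.pi/2,): print(ik(p,down(a)))
movep(p,down(t+np.pi/2))
f,T=wrist("pics/w1.png");s=get_state()
print(s["clock"],s["position"],s["q"].round(2),np.array(f["T_tool_cam"]).round(3).tolist())
for n,z in(("tray_knob",.045),("tray_floor",.015),("tin_a",.015)):
    print(n,[(round(d["score"],2),np.round(d["centre"]),at(f,d["centre"],z,T).round(3)) for d in tip_of("wrist",n)])
E
```

```text
[-3.69146631e-01  3.19285172e-01 -1.27836788e-01  1.12367437e+00
 -4.44089210e-16  2.90683638e+00]
4.275 [ 0.53976233 -0.13085749  0.25993578] [-0.37  0.32 -0.13  1.12 -0.    2.91] [[0.001, -0.946, -0.324, 0.083], [1.0, 0.001, -0.001, 0.001], [0.001, -0.324, 0.946, -0.142], [0.0, 0.0, 0.0, 1.0]]
tray_knob [(0.75, array([313., 116.]), array([ 0.61 , -0.138,  0.045]))]
tray_floor []
tin_a []
```

View pics/w1.png

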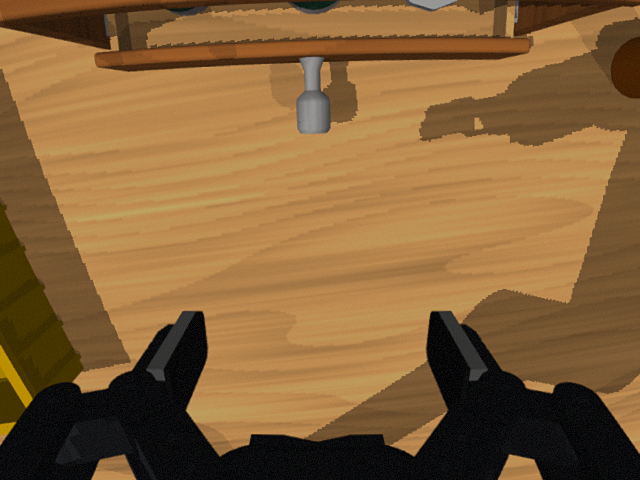

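The knob is at (313,116) and the front board's top edge runs from (95,55) to (527,38). The wrist camera would hit the shelf in this orientation, so I turn the hand half round and refine the yaw.

```bash
python3 - <<'E'
from look import *
f,T=wrist()
g=f["img"].astype(int)
# board top/front face edge: fit on strong red-brown rows
pts=[]
for c in range(130,510,10):
    if 295<c<335: continue
    col=g[20:80,c]; m=(col[:,0]-col[:,2]>70)&(col[:,1]<115)&(col[:,0]>120)
    r=np.where(m)[0]
    if len(r)>3: pts.append(at(f,(c,20+r.min()),.068,T)[:2])
pts=np.array(pts);v=cv2.fitLine(pts.astype(np.float32),cv2.DIST_HUBER,0,.01,.01).ravel()
v=v if v[1]>0 else -v
t=np.arctan2(-v[0],v[1]);print(len(pts),"yaw",np.degrees(t),v)
for px in((95,55),(527,38),(98,68),(530,52)): print(at(f,px,.068,T).round(3))
fl=at(f,tip_of("wrist","tray_knob")[0]["centre"],.045,T);print(fl)
E
```

```text
34 yaw -8.880083 [ 0.15436696  0.98801357  0.6734267  -0.1543456 ]
[0.685 0.031 0.068]
[ 0.651 -0.316  0.068]
[0.675 0.031 0.068]
[ 0.64  -0.319  0.068]Traceback (most recent call last):
  File "<stdin>", line 15, in <module>
IndexError: list index out of range
```

```bash
python3 - <<'E'
from look import *
f,T=wrist()
g=f["img"]
k=cv2.resize(g[0:90,80:560],None,fx=1.65,fy=4)
cv2.imwrite("pics/c1.png",k[:,:,::-1])
s=cv2.Sobel(cv2.cvtColor(g,cv2.COLOR_RGB2GRAY),cv2.CV_32F,0,1,ksize=3)
pts=[];row=[]
for c in range(110,520,8):
    if 262<c<360: continue
    e=60-(c-97)*17/432
    r0=int(e)-14; w=s[r0:r0+36,c]
    i=int(np.argmax(w)); pts.append(at(f,(c,r0+i),.06,T)[:2]); row.append((c,r0+i))
print(row)
v=cv2.fitLine(np.array(pts,np.float32),cv2.DIST_HUBER,0,.01,.01).ravel()
v=v if v[1]>0 else -v
print("yaw",np.degrees(np.arctan2(-v[0],v[1])))
E
```

```text
[(110, 69), (118, 70), (126, 71), (134, 71), (142, 70), (150, 70), (158, 69), (166, 69), (174, 68), (182, 68), (190, 67), (198, 67), (206, 66), (214, 66), (222, 66), (230, 65), (238, 65), (246, 64), (254, 64), (262, 64), (366, 60), (374, 60), (382, 60), (390, 60), (398, 60), (406, 60), (414, 59), (422, 59), (430, 59), (438, 59), (446, 59), (454, 59), (462, 59), (470, 59), (478, 59), (486, 59), (494, 59), (502, 58), (510, 57), (518, 55)]
yaw -5.921129
```

View pics/c1.png

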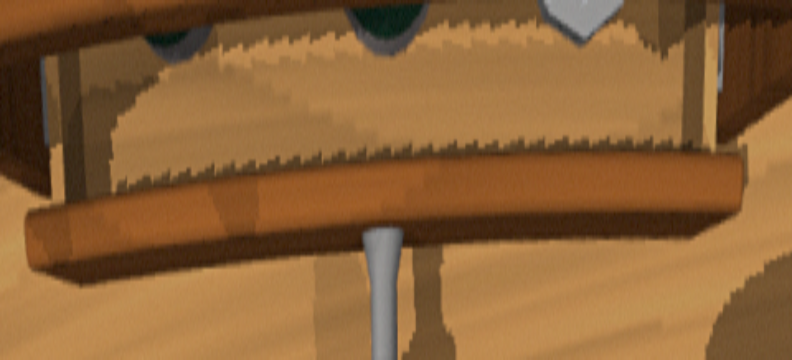

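The board edge runs from (25,215) to (742,155) in the crop, which gives a yaw of about -5.9°. Now I grip the knob and pull.

```bash
python3 - <<'E'
from look import *
t=np.deg2rad(-5.9);x=np.array([np.cos(t),np.sin(t),0])
def D(yaw,ref=0):
    y=yaw; return R.from_matrix(np.array([[-np.sin(y),np.cos(y),0],[np.cos(y),np.sin(y),0],[0,0,-1]])).as_rotvec()
K=np.array([.6107,-.138,0])-.003*x
q=get_state()["q"].copy();q[5]-=np.pi;set_joints(q)
rot=down(t+np.pi/2)
movep(K+[0,0,.13],rot)
print(get_state()["q"].round(2))
print(move_l(K+[0,0,.024],.12,until_force=15))
grab(50);s=get_state();print(s["clock"],s["position"],s["finger_gap"],s["grasp_force"],s["contact_force"])
move_l(s["position"]-.146*x,.1)
s=get_state();print(s["clock"],s["position"],s["finger_gap"],s["contact_force"])
f=grab_frame("scene");cv2.imwrite("pics/s2.png",f["img"][:,:,::-1])
for n,z in(("tray_knob",.045),("tray_floor",.015),("tin_a",.015)):
    print(n,[(round(d["score"],2),at(f,d["centre"],z).round(3)) for d in tip_of("scene",n)])
E
```

```text
[-0.34  0.54 -0.13  0.9  -0.   -0.24]
False
9.4583 [ 0.60795135 -0.13713475  0.02453474] 0.3312122525886684 49.42916049621999 [-1.18466992  1.93190295  5.26817103]
11.0667 [ 0.46251955 -0.12181341  0.02451025] 0.3324866657714126 [-0.86672895  4.6853943   4.25687747]
tray_knob [(0.18, array([ 0.587, -0.015,  0.045]))]
tray_floor [(0.9, array([ 0.577, -0.125,  0.015]))]
tin_a [(0.8, array([ 0.595, -0.023,  0.015])), (0.67, array([ 0.58 , -0.136,  0.015]))]
```

View pics/s2.png

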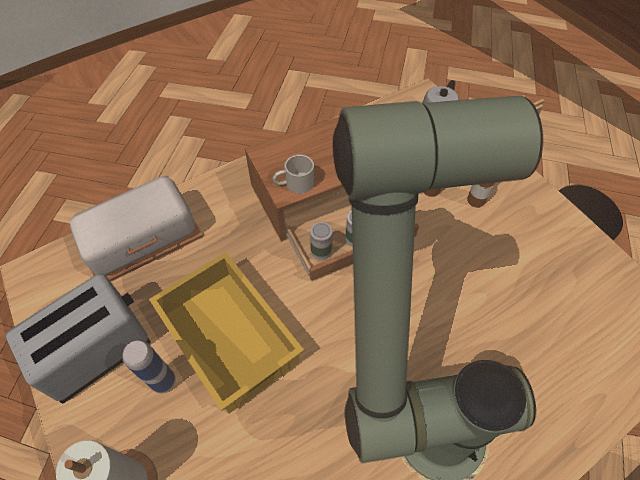

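The tray is out and the tins are standing, at about (320,240) and (352,225). I release the knob, rise, and look at the tins from the wrist.

```bash
python3 - <<'E'
from look import *
let_go()
p=get_state()["position"].copy()
p[2]=.16;move_l(p,.2)
rot=get_state()["eef_rot"]
movep([.545,-.13,.36],rot)
f,T=wrist("pics/w2.png")
print(get_state()["clock"])
for n,z in(("tray_knob",.045),("tray_floor",.015),("tin_a",.015)):
    print(n,[(round(d["score"],2),np.round(d["centre"]),at(f,d["centre"],z,T).round(3)) for d in tip_of("wrist",n)])
for i in range(3):
    s=get_state();print(s["contact_force"].round(2));sleep(.05)
E
```

```text
13.6083
tray_knob []
tray_floor []
tin_a [(0.92, array([313., 202.]), array([ 0.58 , -0.138,  0.015])), (0.73, array([231., 208.]), array([ 0.577, -0.243,  0.015])), (0.6, array([399., 209.]), array([ 0.601, -0.029,  0.015]))]
[-0.78  0.34  0.11]
[ 0.04 -0.13  1.05]
[-0.61 -1.67  0.84]
```

View pics/w2.png

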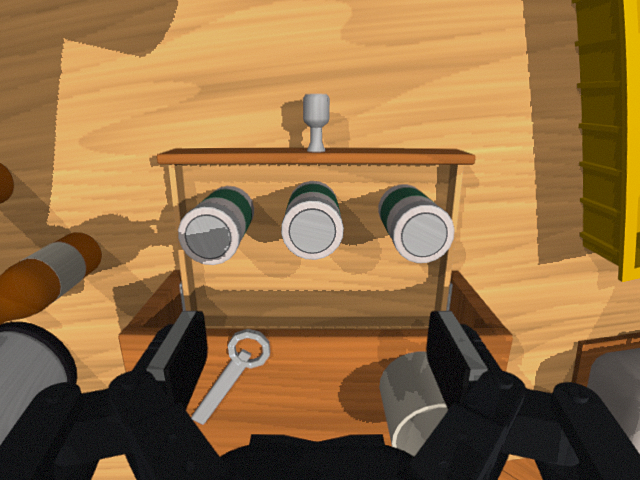

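The three lids are clear at (210,235), (312,231) and (421,235), and all are upright. Next I heft left and then middle, and carry the lighter of the two to the crate.

```bash
cat > act.py <<'E'
from look import *
import json
t=np.deg2rad(-5.9);tc=np.deg2rad(5.7)
cx=np.array([np.cos(tc),np.sin(tc),0]);C=np.array([.5,.32,0])
HI=.24
def fz(n=25):
    sleep(.25);a=[]
    for _ in range(n): a.append(get_state()["contact_force"]);sleep(.02)
    return np.mean(a,0)[2]
def say(*a): print(round(get_state()["clock"],1),*a)
def pick(p):
    "grip a tin standing on the tray, lift clear, return its weight (N)"
    q=np.array([p[0],p[1],0]);rot=down(t+np.pi/2)
    movep(q+[0,0,.16],rot);b=fz()
    say("down hit",move_l(q+[0,0,.076],.12,until_force=12))
    grab(45);s=get_state();say("gap",s["finger_gap"].round(3),s["grasp_force"])
    move_l(q+[0,0,.125],.1);w=b-fz();say("weight",round(w,2));return w
def back(p):
    move_l([p[0],p[1],.079],.1)
    move_l([p[0],p[1],.070],.03,until_force=3);let_go()
    move_l([p[0],p[1],.16],.2)
def crate(off):
    s=get_state();p=s["position"].copy();p[2]=HI;move_l(p,.25)
    q=C+off*cx;rot=down(tc+np.pi/2)
    movep(q+[0,0,HI],rot)
    move_l(q+[0,0,.078],.18)
    say("touch",move_l(q+[0,0,.058],.03,until_force=3),get_state()["position"].round(3))
    let_go();sleep(.1);move_l(q+[0,0,HI],.25);say("placed")
E
python3 - <<'E'
from act import *
f,T=wrist()
P={n:at(f,px,.125,T)[:2].tolist() for n,px in(("R",(209.5,235)),("M",(312.5,231)),("L",(420.5,235)))}
print(P);json.dump(P,open("P.json","w"))
w={}
w["L"]=pick(P["L"]);back(P["L"])
w["M"]=pick(P["M"])
json.dump(w,open("w.json","w"));say(w)
E
```

```text
{'R': [0.5775474492681099, -0.2429796803064283], 'M': [0.5840802860302484, -0.13815922500462946], 'L': [0.5996206176633447, -0.029170161521131013]}
16.4 down hit FalseTraceback (most recent call last):
  File "<stdin>", line 6, in <module>
  File "act.py", line 16, in pick
    grab(45);s=get_state();say("gap",s["finger_gap"].round(3),s["grasp_force"])
                                     ^^^^^^^^^^^^^^^^^^^^^
AttributeError: 'float' object has no attribute 'round'
```

```bash
sed -i 's/s\["finger_gap"\].round(3)/round(s["finger_gap"],3)/' act.py; python3 - <<'E'
from act import *
P=json.load(open("P.json"));w={}
q=P["L"];s=get_state();say(s["position"],s["finger_gap"],s["grasp_force"])
move_l([q[0],q[1],.125],.1);a=fz();back(q);b=fz();w["L"]=b-a;say(w)
w["M"]=pick(P["M"])
json.dump(w,open("w.json","w"));say(w)
E
```

```text
16.7 [ 0.60065345 -0.02878717  0.07724437] 0.7188141405119257 47.754878997802734
20.5 {'L': np.float64(1.8491072814968805)}
22.5 down hit False
22.9 gap 0.714 49.47457194328308
24.2 weight 4.14
24.2 {'L': np.float64(1.8491072814968805), 'M': np.float64(4.142692023029951)}
```

The middle tin weighs about 0.42 kg. The other could only be heavier above 0.55 kg, which is out of range, so the middle is the heaviest. I'll still check the right tin when lifting it.

```bash
python3 - <<'E'
from act import *
P=json.load(open("P.json"))
back(P["M"])
pick(P["L"]);crate(.08)
r=pick(P["R"])
if r<3.2: crate(-.08)
s=grab_frame("scene");cv2.imwrite("pics/s3.png",s["img"][:,:,::-1]);say(r)
E
```

```text
28.0 down hit False
28.4 gap 0.714 48.12061607837677
29.7 weight 2.11
33.1 touch True [0.58  0.329 0.067]
34.4 placed
38.0 down hit False
38.4 gap 0.713 48.307101130485535
39.7 weight 1.26
43.9 touch True [0.421 0.312 0.067]
45.2 placed
45.2 1.263493894713546
```

View pics/s3.png

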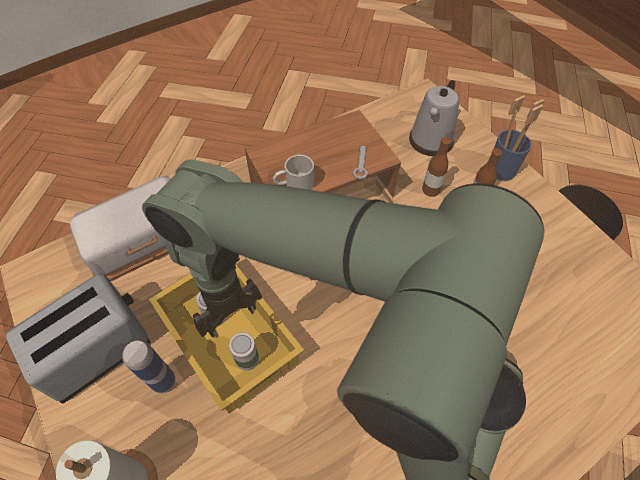

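Both light tins stand in the crate: the near one at (243,348), the far one at about (203,300), partly hidden behind the gripper. Now the heavy one.

```bash
python3 - <<'E'
from act import *
P=json.load(open("P.json"))
pick(P["M"]);p=get_state()["position"].copy();p[2]=.27;p[0]-=.03;move_l(p,.12);sleep(.5)
s=get_state();say(s["position"],s["finger_gap"],s["grasp_force"])
f=grab_frame("top");cv2.imwrite("pics/t4.png",f["img"][:,:,::-1])
for n,z in(("tin_a",.005),("tray_knob",.045)):
    print(n,[(round(d["score"],2),at(f,d["centre"],z).round(3)) for d in tip_of("top",n)])
E
```

```text
48.5 down hit False
48.9 gap 0.714 49.51429545879364
50.2 weight 3.95
52.1 [ 0.55411145 -0.13816297  0.26993089] 0.7129523637689759 49.74883496761322
tin_a [(0.88, array([0.574, 0.335, 0.005])), (0.83, array([0.435, 0.304, 0.005]))]
tray_knob []
```

View pics/t4.png

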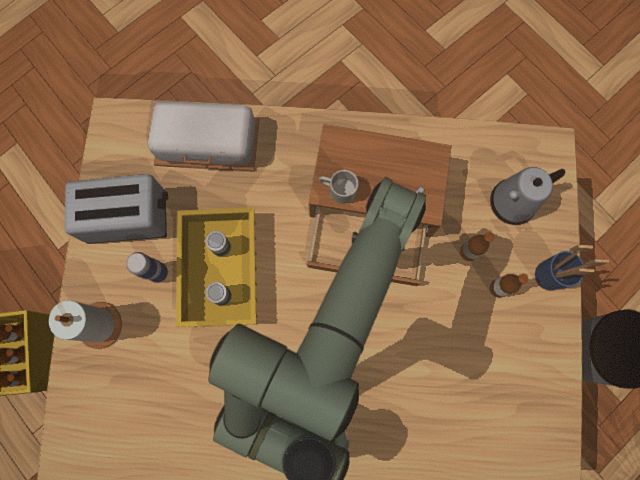

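The two light tins stand in the crate at (217,243) and (218,293), and the tray is out. The heavy tin is held with its base at about 0.21 m.

```bash
python3 -c "
from cell import *
print(sign_off())"
```

```text
the job is handed in; nothing more can be done
None
```

I handed the job in at about 52 s of the 72 s allowed, and no verdict came back: the tray is drawn out about 146 mm, the two lighter tins stand in the crate, and the heaviest (about 0.41 kg) is held upright with its base at about 0.21 m.

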